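Free seized filter cartridges and spread the batch for drying

ROBOT

A 6-joint arm with a two-finger parallel gripper is mounted at the origin on the work surface. World frame = base frame: x ahead of the robot, y to its left, z up, the work surface at z = 0. Lengths are in mm, angles in rad, forces in N, time in s.
With the tool pointing down it reaches from about 400 to 925 mm from the base axis. Payload 12.5 kg.
Tool frame: the origin (TCP) lies midway between the tips of the shut fingers; the grasp point (between the pads) lies 19 mm behind it (env.tcp_to_grasp is the distance from the TCP to the grasp point, in mm); z points along the fingers, y is the line along which they close (so a half turn about z gives the same grasp; the last joint's range is limited). The gripper opens to 95 mm and grips with 3 to 60 N. Pads are 20 mm wide; open, the fingers measure 119 mm over their backs; the gripper's body (75 mm by 180 mm) begins 59 mm behind the grasp point.
Start: joints at [1.161, 0.491, 1.559, -0, 1.092, -0.106], TCP at [186.951, 596.403, 214.661] pointing down, gripper open.
Joint ranges: [-3.1, 3.1], [-0.84, 2.19], [0.05, 2.79], [-1.13, 4.28], [0.06, 2.93], [-2.69, 2.69]. Speed limits (rad/s): [2.22, 2.22, 2.79, 3.14, 3.14, 3.14].

INTERFACE

Orientations are given as [roll, pitch, yaw] about the fixed x, y, z axes, in that order (R = Rz(yaw) Ry(pitch) Rx(roll)).
In Python, from cell import env gives the robot as it stands. The module is installed in compiled form; this text tells all that it offers.
- The arm moves only by the tool step_arm, never from a script. Its argument "plan" is a list that holds one entry, the list of rows, each a list of 5 numbers: the shift along the tool's x, y, z in mm, then the turn about the tool's z in degrees, then the opening, from -1 (shut) to 1 (fully open). A call has 1 to 8 rows; each row is the pose to reach, as a shift and turn from the pose commanded when the call began, along the tool's axes at that moment; what a row does not reach only later rows make up. A row lasts 1/12 s, in which the tool goes at most 41.7 mm and 7.16 degrees, less where a joint would pass 70% of its speed; a pose out of reach is approached as far as the arm can. A call with a gripper value outside its range is refused whole. The fingers move at their own pace and stop on an object; the grip force is fixed at half the most. Time passes only in rows, so rows that repeat a pose let the fingers close. It gives the time, the measured TCP pose, the force, the opening and the grip force at its end, in the units of the state.
- env.state(): the state, without advancing time (a new reading comes with each control period).
- env.read_camera(name): name is "scene" or "top" or "wrist"; returns the picture (480x640x3 uint8, blue, green, red); there is no depth.
- env.get_calibration(name): a dict with "K" (3x3 intrinsics, pixels), "D" ([k1, k2, p1, p2, k3] as OpenCV has them; the pictures are not rectified), "extrinsics" (4x4, takes a point from world to camera coordinates). Camera axes: x right, y up, looking along -z (the intrinsics and any distortion apply to the point x, -y, -z); pixel columns grow to the right and rows downward; lengths in mm; the calibration is good to about 2 mm. A picture is of the moment at which its call begins: read the wrist's pose just before it. get_calibration takes no time and is no camera call; for the wrist camera it gives the pose at the moment of the call.
- env.job_done(): hands the job in; it is judged then, once.
The state is a dict: "t": time; "joints": joint angles; "qvel": joint speeds; "tau": joint torques, N m; "eef_pos": TCP position; "tcp_rot": TCP orientation; "ft_force": force on the tool from outside, world axes, zero at the start; "moment": the same for the moment, N m; "opening": opening from 0.0 (shut) to 1.0 (fully open); "grip_force": force on a finger pad.
Only numpy, scipy, OpenCV 4.12 (cv2) and the standard library are available. Lean on these libraries where they do the work, as an engineer would, in place of code of your own. Each camera call takes 0.05 s, during which the arm holds its last target. There are 200 camera calls.

TASK

Get the filter cartridges ready for drying: free every blue-finned cartridge that is seized in the dock by twisting it back and forth while pulling gently (a straight pull would tear its clipped-in holder out of the dock) and stand it in the drying tray, and spread out the huddled green-finned ones, so that all cartridges stand upright in one even layer in the tray with about 20 mm clear between neighbouring flanges. Then press the green start button, and leave the cups, sticks and bottle where they are.

Things in the scene. Friction and masses are not known exactly. Their poses are not given: they have to be found in the camera images.
- washed_1_mid (a point): Centre (on the axis, half-way up, 36 mm above the underside) of a filter cartridge: z up, x along its fin. 72 mm tall: white barrel 44 mm in diameter, 34 mm high; on it a white flange 58 mm in diameter, 8 mm thick; on that an upright green grip fin 30 mm long (x), 12 mm thick (y), 30 mm high. 0.1 to 0.17 kg. Stands huddled in the tray with the other washed ones; always present.
- washed_2_mid (a point): Centre (on the axis, half-way up, 36 mm above the underside) of a filter cartridge: z up, x along its fin. Shaped and sized as washed_1. Green fin: washed, huddled in the tray; may be absent.
- washed_3_mid (a point): Centre (on the axis, half-way up, 36 mm above the underside) of a filter cartridge: z up, x along its fin. Shaped and sized as washed_1. Green fin: washed, huddled in the tray; may be absent.
- washed_4_mid (a point): Centre (on the axis, half-way up, 36 mm above the underside) of a filter cartridge: z up, x along its fin. Shaped and sized as washed_1. Green fin: washed, huddled in the tray; may be absent.
- washed_5_mid (a point): Centre (on the axis, half-way up, 36 mm above the underside) of a filter cartridge: z up, x along its fin. Shaped and sized as washed_1. Green fin: washed, huddled in the tray; may be absent.
- washed_6_mid (a point): Centre (on the axis, half-way up, 36 mm above the underside) of a filter cartridge: z up, x along its fin. Shaped and sized as washed_1. Green fin: washed, huddled in the tray; may be absent.
- stuck_1_mid (a point): Centre (on the axis, half-way up, 36 mm above the underside) of a filter cartridge: z up, x along its fin. Shaped and sized as washed_1. Blue fin: seized in holder_1 of the dock. Stands 30 mm above the table, flange 1 mm above the holder's plate. Sprung rubber jaws grip the barrel; a straight pull takes 15 to 25 N, turning 0.3 to 0.5 N m. Free after rising 31 mm.
- holder_1 (a joint): Grey plastic holder of stuck_1, 106 mm square, top 63 mm above the table, only clipped in: a pull over about 12 N lifts it. Value: its rise (m), 0 seated, over 0.008 is pulled out. While the cartridge is being turned it slides up with little pull: up to 6 mm of rise per radian is safe, turning to and fro some 0.5 rad each side with the rise spread over the turning.
- stuck_2_mid (a point): Centre (on the axis, half-way up, 36 mm above the underside) of a filter cartridge: z up, x along its fin. Shaped and sized as washed_1. Blue fin: seized in holder_2 of the dock. Stands 30 mm above the table, flange 1 mm above the holder's plate. Sprung rubber jaws grip the barrel; a straight pull takes 15 to 25 N, turning 0.3 to 0.5 N m. Free after rising 31 mm.
- holder_2 (a joint): Grey plastic holder of stuck_2, 106 mm square, top 63 mm above the table, only clipped in: a pull over about 12 N lifts it. Value: its rise (m), 0 seated, over 0.008 is pulled out. While the cartridge is being turned it slides up with little pull: up to 6 mm of rise per radian is safe, turning to and fro some 0.5 rad each side with the rise spread over the turning.
- tray: Grey drying tray with white rim, fixed to the table for the run. Origin: centre of its underside, on the table; z up, x and y along its sides. Floor 12 mm above the table, inside 280 by 280 mm, rim 26 mm above the table and 5 mm thick. On its -y side stands a white console (160 by 75 mm, 22 mm high) with the start button.
- dock: White filter dock, 140 mm (its x) by 250 mm (its y), 52 mm high, fixed for the run; origin: centre of its underside. Holder 1 is centred 60 mm to its -y side, holder 2 60 mm to its +y side.
- start_top (a point): Top of the round green start button (32 mm in diameter) on the tray's console; pressed straight down.
- start (a joint): Start button travel in m: 0 released, 0.006 fully pressed (about 4 N); springs back. It counts as pressed beyond 0.004.
- cup_stack: Bystander: stack of black paper cups, 76 mm wide, 140 mm high, origin at its foot. Leave alone.
- stick_tumbler: Bystander: clear tumbler with coloured sticks, 66 mm wide, 125 mm high, origin at its foot. Leave alone.
- sanitiser: Bystander: white bottle with green label, 60 mm wide, 150 mm high, origin at its foot. Leave alone.
Mind the look-alikes: they are no part of the job. What is shaped like the part that bears washed_5_mid but purple is not meant.

How it is judged (in metres and radians):
On the way, in this order (a step that is already met when the one before it is completed fails the run):
1. all cartridges, the freed ones too, stand in the tray, spread out (x of washed_1_mid in the frame of tray between -0.117 and 0.117 m and y of washed_1_mid in the frame of tray between -0.117 and 0.117 m and z of washed_1_mid in the frame of tray between 0.042 and 0.054 m and angle between each of washed_1_mid, washed_2_mid, washed_3_mid, washed_4_mid, washed_5_mid, washed_6_mid, stuck_1_mid, stuck_2_mid's own z axis and vertical below 0.15 rad and x of washed_2_mid in the frame of tray between -0.117 and 0.117 m and y of washed_2_mid in the frame of tray between -0.117 and 0.117 m and z of washed_2_mid in the frame of tray between 0.042 and 0.054 m and x of washed_3_mid in the frame of tray between -0.117 and 0.117 m and y of washed_3_mid in the frame of tray between -0.117 and 0.117 m and z of washed_3_mid in the frame of tray between 0.042 and 0.054 m and x of washed_4_mid in the frame of tray between -0.117 and 0.117 m and y of washed_4_mid in the frame of tray between -0.117 and 0.117 m and z of washed_4_mid in the frame of tray between 0.042 and 0.054 m and x of washed_5_mid in the frame of tray between -0.117 and 0.117 m and y of washed_5_mid in the frame of tray between -0.117 and 0.117 m and z of washed_5_mid in the frame of tray between 0.042 and 0.054 m and x of washed_6_mid in the frame of tray between -0.117 and 0.117 m and y of washed_6_mid in the frame of tray between -0.117 and 0.117 m and z of washed_6_mid in the frame of tray between 0.042 and 0.054 m and x of stuck_1_mid in the frame of tray between -0.117 and 0.117 m and y of stuck_1_mid in the frame of tray between -0.117 and 0.117 m and z of stuck_1_mid in the frame of tray between 0.042 and 0.054 m and x of stuck_2_mid in the frame of tray between -0.117 and 0.117 m and y of stuck_2_mid in the frame of tray between -0.117 and 0.117 m and z of stuck_2_mid in the frame of tray between 0.042 and 0.054 m and horizontal distance between each of washed_2_mid, washed_3_mid, washed_4_mid, washed_5_mid, washed_6_mid, stuck_1_mid, stuck_2_mid and washed_1_mid above 0.073 m and horizontal distance between each of washed_3_mid, washed_4_mid, washed_5_mid, washed_6_mid, stuck_1_mid, stuck_2_mid and washed_2_mid above 0.073 m and horizontal distance between each of washed_4_mid, washed_5_mid, washed_6_mid, stuck_1_mid, stuck_2_mid and washed_3_mid above 0.073 m and horizontal distance between each of washed_5_mid, washed_6_mid, stuck_1_mid, stuck_2_mid and washed_4_mid above 0.073 m and horizontal distance between each of washed_6_mid, stuck_1_mid, stuck_2_mid and washed_5_mid above 0.073 m and horizontal distance between each of stuck_1_mid, stuck_2_mid and washed_6_mid above 0.073 m and horizontal distance between stuck_2_mid and stuck_1_mid above 0.073 m), for 0.2 s.
2. the start button is pressed with all cartridges spread out (all of step 1 and value of joint start above 0.004 m), for 0.05 s.
At the end, for the whole second after the job is handed in: Every cartridge present stands upright (within 0.15 rad) on the tray's floor, its axis within 117 mm of the tray's centre along both its sides, all axes at least 73 mm apart (flanges 15 mm apart), the button released (all of step 1 and value of joint start below 0.002 m); the robot touches nothing.
It fails at once if holder 1 is pulled out of the dock (rises more than 8 mm) (value of joint holder_1 above 0.008 m).
It fails at once if holder 2 is pulled out of the dock (rises more than 8 mm) (value of joint holder_2 above 0.008 m).
It fails at once if cup_stack is moved more than 30 mm (distance of cup_stack from where it was at the start of the episode above 0.03 m).
It fails at once if stick_tumbler is moved more than 30 mm (distance of stick_tumbler from where it was at the start of the episode above 0.03 m).
It fails at once if sanitiser is moved more than 30 mm (distance of sanitiser from where it was at the start of the episode above 0.03 m).
Of washed_2, washed_3, washed_4, washed_5, washed_6 only 3 to 5 are there at a start; the rules pass over those that are not, and their reading is None.
At some moment in a run one of washed_1, washed_2, washed_3, washed_4, washed_5, washed_6 may be knocked a few centimetres aside while the robot is not near it.
It also fails if it takes over 210 s, if anything falls off the work surface, if the arm or the gripper's body presses on something with over 40 N, if the wrist force passes 120 N, or if a joint passes its speed limit or range.

## Working session

There is one attempt and no reset: what is moved stays moved. The work goes in short steps, Python scripts to look and compute and a tool call to move; the robot and the scene stay as the last step left them, time stands still between calls to the robot, and variables do not carry over. Pictures are saved under pics/ and viewed, at most 14 in all, crops included, and the job is handed in when it is done.

Besides the shell and the picture viewer there is one more tool, called after ">>>" as name(argument=value, ...) on one line, values as JSON. step_arm: Moves the arm, as the interface text tells. Its arguments: {"type":"object","properties":{"plan":{"type":"array"}},"required":["plan"]}

```bash
mkdir -p pics; cat > h.py <<'E'
import numpy as np, cv2
from cell import env
def snap(n,f,crop=None,s=1):
    im=env.read_camera(n)
    cv2.imwrite('pics/raw_'+f,im)
    if crop: x0,y0,x1,y1=crop; im=im[y0:y1,x0:x1]
    if s!=1: im=cv2.resize(im,None,fx=s,fy=s,interpolation=cv2.INTER_CUBIC)
    cv2.imwrite('pics/'+f,im)
def ray(n,uv,cal=None):
    c=cal or env.get_calibration(n);K=np.array(c['K'],float);D=np.array(c['D'],float);E=np.array(c['extrinsics'],float)
    p=cv2.undistortPoints(np.array([[uv]],float),K,D)[0,0]
    d=E[:3,:3].T@np.array([p[0],-p[1],-1]);o=-E[:3,:3].T@E[:3,3]
    return o,d
def onz(n,uv,z,cal=None):
    o,d=ray(n,uv,cal);return o+d*(z-o[2])/d[2]
def proj(n,P,cal=None):
    c=cal or env.get_calibration(n);K=np.array(c['K'],float);D=np.array(c['D'],float);E=np.array(c['extrinsics'],float)
    q=(E[:3,:3]@np.array(P,float).reshape(-1,3).T).T+E[:3,3];q=q*[1,-1,-1]
    return cv2.projectPoints(q,np.zeros(3),np.zeros(3),K,D)[0][:,0]
E
python3 -c "
from h import *
snap('scene','s0.png');snap('top','t0.png')
for n in('scene','top','wrist'):
  c=env.get_calibration(n);print(n,np.round(c['extrinsics'],3),c['K'][0][0],ray(n,(320,240))[0])
print(env.state())"
```

```text
scene [[ 8.070000e-01  5.900000e-01  7.000000e-03 -4.264740e+02]
 [-4.970000e-01  6.730000e-01  5.480000e-01  2.454930e+02]
 [ 3.190000e-01 -4.450000e-01  8.370000e-01 -1.213949e+03]
 [ 0.000000e+00  0.000000e+00  0.000000e+00  1.000000e+00]] 480.11673713699497 [ 853.00984427 -454.38197487  884.15529281]
top [[ 2.600000e-02 -1.000000e+00  1.000000e-02 -5.755600e+01]
 [ 9.930000e-01  2.700000e-02  1.140000e-01 -5.865720e+02]
 [-1.140000e-01  7.000000e-03  9.930000e-01 -1.083638e+03]
 [ 0.000000e+00  0.000000e+00  0.000000e+00  1.000000e+00]] 533.6067641641778 [ 460.64507904  -34.22005883 1143.80369839]
wrist [[ 2.99000e-01  9.54000e-01 -2.00000e-03 -6.23780e+02]
 [-9.20000e-01  2.88000e-01 -2.65000e-01  3.07360e+01]
 [-2.52000e-01  8.10000e-02  9.64000e-01 -3.91239e+02]
 [ 0.00000e+00  0.00000e+00  0.00000e+00  1.00000e+00]] 353.00520348820163 [116.35459921 617.98384231 384.2810127 ]
{'t': 0.1, 'joints': array([ 1.16141329e+00,  4.91486290e-01,  1.55937539e+00, -9.66830953e-07,
        1.09167519e+00, -1.05592819e-01]), 'qvel': array([-0.00096978, -0.00106443, -0.00046746, -0.0007002 , -0.0014363 ,
       -0.00127092]), 'tau': array([ 2.83790527e-03, -6.13622904e+01, -2.58608240e+01,  6.94035343e-02,
        4.70248132e-02, -4.63121944e-05]), 'eef_pos': array([186.85535871, 596.20286255, 214.1327662 ]), 'tcp_rot': array([-3.14065361e+00, -9.86645617e-05,  2.83780284e+00]), 'ft_force': array([0.14805254, 0.38811028, 1.38790252]), 'moment': array([-0.01712671,  0.0197849 , -0.02396671]), 'grip_force': 0.0, 'opening': 1.000607413149224}
```

View pics/s0.png

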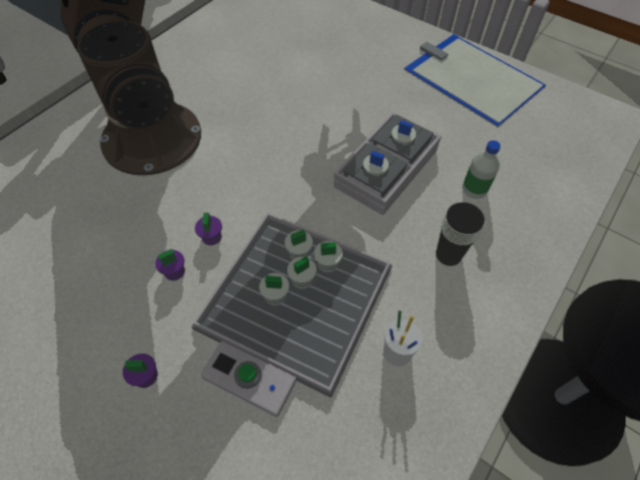

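View pics/t0.png

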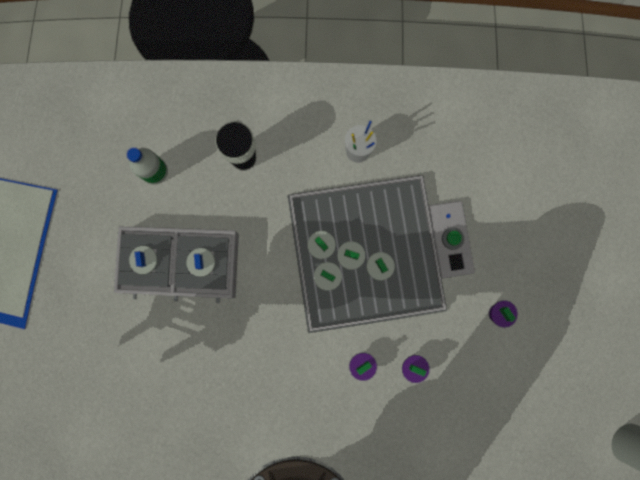

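Scene: tray with 4 green-finned washed cartridges, at top-image (321,244), (328,276), (351,255) and (380,266). Two blue-finned ones sit in the dock at (141,260) and (199,262). Three purple-bodied look-alikes stand outside the tray at (363,366), (416,369) and (504,313) and are not meant, because their barrels and flanges are purple instead of white. I'll confirm in a crop.

```bash
python3 -c "
from h import *
im=cv2.imread('pics/raw_t0.png')
cv2.imwrite('pics/tc.png',cv2.resize(im[170:336,285:485],None,fx=3.6,fy=3.6,interpolation=cv2.INTER_CUBIC))
cv2.imwrite('pics/dc.png',cv2.resize(im[215:310,105:250],None,fx=5,fy=5,interpolation=cv2.INTER_CUBIC))
"
```

```text
(no output)
```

View pics/tc.png

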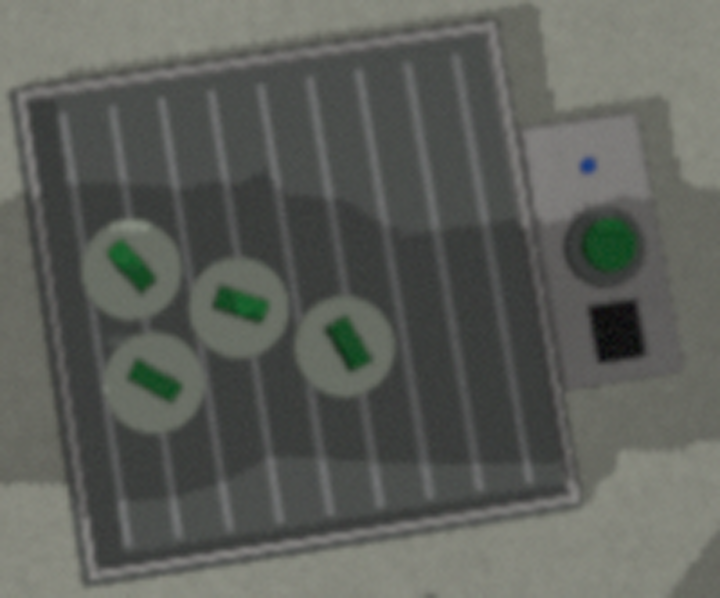

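View pics/dc.png

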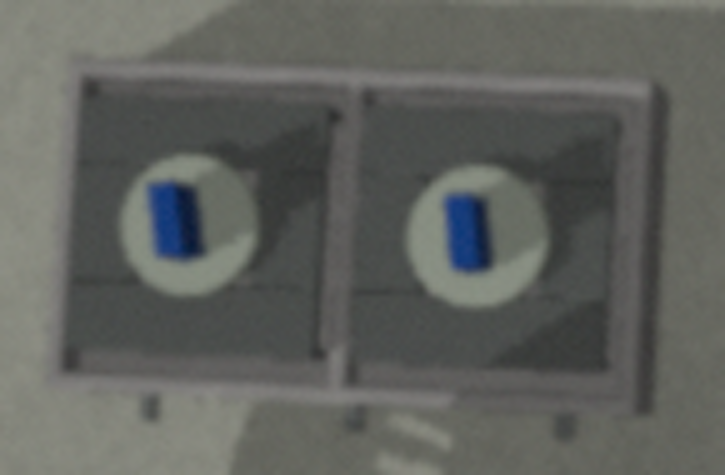

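```bash
cat > m.py <<'E'
from h import *
def T(x,y):return (285+(x+.5)/3.6-.5,170+(y+.5)/3.6-.5)
def Dk(x,y):return (105+(x+.5)/5-.5,215+(y+.5)/5-.5)
c=[onz('top',T(*p),26) for p in((12,91),(497,22),(580,500),(88,583))]
print('tray',np.round(c,1).tolist(),np.mean(c,0),[np.linalg.norm(c[i]-c[i-1]) for i in range(4)])
TL,TR,BR,BL=c
yv=(TL-TR)+(BL-BR);xv=(TL-BL)+(TR-BR)
print('tray yaw',np.degrees(np.arctan2(-yv[0],yv[1])),np.degrees(np.arctan2(xv[1],xv[0])))
for n,f,c,e1,e2,z in[('A',T,(131,269),(115,244),(148,284),54),('B',T,(154,382),(132,365),(178,395),54),('C',T,(239,307),(217,293),(267,313),54),('D',T,(345,346),(337,321),(360,365),54),('S2',Dk,(189,226),(167,184),(178,260),72),('S1',Dk,(478,236),(464,195),(474,270),72),('btn',T,(609,243),(600,243),(620,243),24)]:
    e=onz('top',f(*e1),z+30)-onz('top',f(*e2),z+30); m=(onz('top',f(*e1),z+30)+onz('top',f(*e2),z+30))/2
    print(n,np.round(onz('top',f(*c),z),1),'fintop',np.round(m,1),'ang',round(np.degrees(np.arctan2(e[1],e[0])),1))
c=[onz('top',Dk(*p),52) for p in((78,68),(655,85),(645,405),(52,375))]
print('dock',np.round(c,1).tolist(),np.mean(c,0))
E
python3 m.py
```

```text
tray [[681.0, 33.7, 26.0], [731.5, -254.7, 26.0], [448.4, -305.1, 26.0], [394.4, -19.4, 26.0]] [ 563.79478997 -136.40760092   26.        ] [np.float64(291.48677157199995), np.float64(292.82366020647754), np.float64(287.60653220333535), np.float64(290.7582988237274)]
tray yaw 10.322058445607375 10.300911584353797
A [574.1 -39.3  54. ] fintop [573.8 -39.4  84. ] ang 40.9
B [510.  -54.1  54. ] fintop [509.8 -54.   84. ] ang 58.4
C [ 554.  -101.4   54. ] fintop [ 553.7 -101.2   84. ] ang 69.6
D [ 533.3 -162.3   54. ] fintop [ 533.  -160.7   84. ] ang 28.6
S2 [530.6 324.   72. ] fintop [530.1 320.8 102. ] ang 11.9
S1 [530.1 204.1  72. ] fintop [529.5 201.1 102. ] ang 10.5
btn [ 600.2 -322.6   24. ] fintop [ 596.5 -315.5   54. ] ang 91.6
dock [[596.8, 383.0, 52.0], [596.0, 137.9, 52.0], [464.3, 136.4, 52.0], [468.1, 385.8, 52.0]] [531.3100186  260.75348451  52.        ]
```

```bash
cat > go.py <<'E'
import sys,json
from h import *
# usage: go.py '[[x,y,z,yawdeg],...]' optional start pose; prints shift from each to the next
w=json.loads(sys.argv[1]); s=env.state()
p=np.array(s['eef_pos']); yaw=np.degrees(s['tcp_rot'][2])
if len(sys.argv)>2: q=json.loads(sys.argv[2]);p=np.array(q[:3],float);yaw=q[3]
print('t',round(s['t'],2),'at',p.round(1),round(yaw,2),'F',np.round(s['ft_force'],1),'op',round(s['opening']*95,1))
for x,y,z,a in w:
    r=np.radians(yaw);d=np.array([x,y,z])-p
    da=(yaw-a+180)%360-180
    print(np.round([d[0]*np.cos(r)+d[1]*np.sin(r),d[0]*np.sin(r)-d[1]*np.cos(r),-d[2],da],1).tolist())
    p=np.array([x,y,z],float);yaw=a
E
python3 go.py '[[360,460,210,176],[530,322,190,191]]'
python3 - <<'E'
from h import *
c=env.get_calibration('wrist');p=env.state()['eef_pos']
R=np.array(c['extrinsics'])[:3,:3]; o=ray('wrist',(320,240))[0]
print(o-p, onz('wrist',(320,240),100)-p)
E
```

```text
t 0.1 at [186.9 596.2 214.1] 162.59 F [0.1 0.4 1.4] op 95.1
[-206.0, -78.2, 4.1, -13.4]
[-179.2, -125.8, 20.0, -15.0]
[-70.5007595   21.78097975 170.1482465 ] [   1.45052332   -2.58099717 -114.1327662 ]
```

>>> step_arm(plan=[[[-206,-78,4,-13.4,0.2],[-206,-78,4,-13.4,0.2],[-206,-78,4,-13.4,0.2],[-206,-78,4,-13.4,0.2],[-206,-78,4,-13.4,0.2],[-206,-78,4,-13.4,0.2],[-206,-78,4,-13.4,0.2],[-206,-78,4,-13.4,0.2]]])

```text
t: 0.77
eef_pos: [360.4, 460.2, 210.5]
tcp_rot: [-3.142, -0.0, 3.07]
ft_force: [0.7, 0.2, 0.1]
opening: 0.605
grip_force: 0.0
```

>>> step_arm(plan=[[[-179,-126,20,-15,0.2],[-179,-126,20,-15,0.2],[-179,-126,20,-15,0.2],[-179,-126,20,-15,0.2],[-179,-126,20,-15,0.2],[-179,-126,20,-15,0.2],[-179,-126,20,-15,0.2],[-179,-126,20,-15,0.2]]])

```text
t: 1.43
eef_pos: [529.2, 323.0, 190.3]
tcp_rot: [3.141, -0.001, -2.95]
ft_force: [-0.9, -0.1, 0.6]
opening: 0.599
grip_force: 0.0
```

```bash
python3 -c "
from h import *
print(env.state()['eef_pos'],np.degrees(env.state()['tcp_rot']),env.state()['ft_force'])
np.save('cal.npy',env.get_calibration('wrist'),allow_pickle=True)
snap('wrist','w1.png')"
```

```text
[529.2298804  323.02282472 190.27200313] [ 1.79984965e+02 -5.20033582e-02 -1.69021011e+02] [-0.88675474 -0.09756284  0.62668744]
```

View pics/w1.png

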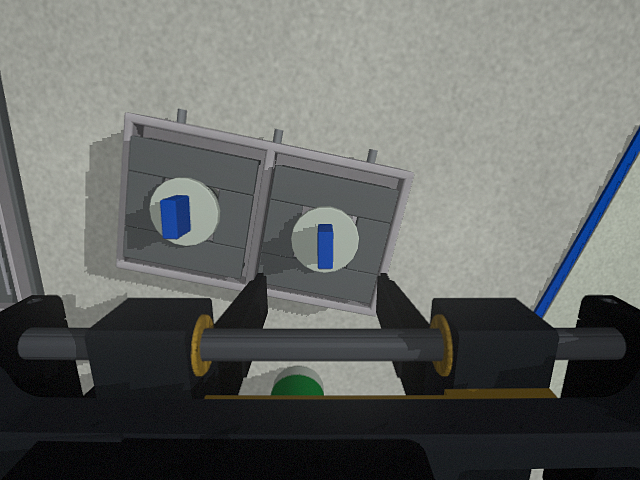

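Wrist view: S2 flange at about (325,240) with fin top at (326,248), S1 flange at about (184,212). The fin is aligned with the fingers.

```bash
python3 -c "
from h import *
cal=np.load('cal.npy',allow_pickle=True).item()
for n,f,e1,e2 in(('S2',(325,240),(325.5,227),(326,268)),('S1',(184,212),(170,199),(171.5,238))):
  a,b=onz('wrist',e1,102,cal),onz('wrist',e2,102,cal);d=a-b
  print(n,onz('wrist',f,72,cal).round(1),((a+b)/2).round(1),np.degrees(np.arctan2(d[1],d[0])))
  print([round(float(np.linalg.norm(d)),1)])
"
```

```text
S2 [531.5 325.6  72. ] [529.7 325.6 102. ] -168.16770414795528
[32.5]
S1 [530.2 206.   72. ] [529.6 207.3 102. ] -173.23315487178985
[29.8]
```

```bash
python3 go.py '[[530.5,324,76,191.5]]'
```

```text
t 1.48 at [528.7 323.5 190.5] -168.95 F [-0.2  0.3  0.1] op 56.8
[-1.9, 0.1, 114.5, -0.5]
```

>>> step_arm(plan=[[[-1,0,30,-0.5,0.2],[-1,0,60,-0.5,0.2],[-1,0,90,-0.5,0.2],[-1,0,105,-0.5,0.2],[-1,0,114,-0.5,0.2],[-1,0,114,-0.5,0.2],[-1,0,114,-0.5,0.2],[-1,0,114,-0.5,0.2]]])

```text
t: 2.15
eef_pos: [531.1, 323.3, 78.1]
tcp_rot: [3.141, 0.002, -2.94]
ft_force: [0.3, -0.5, 0.2]
opening: 0.601
grip_force: 0.0
```

>>> step_arm(plan=[[[0,0,0,0,-1],[0,0,0,0,-1],[0,0,0,0,-1],[0,0,0,0,-1],[0,0,0,0,-1],[0,0,0,0,-1],[0,0,0,0,-1],[0,0,0,0,-1]]])

```text
t: 2.82
eef_pos: [530.9, 324.0, 77.3]
tcp_rot: [3.139, 0.001, -2.942]
ft_force: [-0.9, 8.4, 1.3]
opening: 0.124
grip_force: 29.9
```

```bash
python3 go.py '[]'; python3 -c "
from h import *
s=env.state();print(s['grip_force'],s['moment'],s['joints'])"
```

```text
t 2.82 at [530.9 324.   77.3] -168.56 F [-0.9  8.4  1.3] op 11.7
29.940208196640015 [ 2.00332713  0.15006809 -0.03513345] [ 0.44073396  0.64416225  1.69548223  0.00340412  0.79990532 -1.33206611]
```

>>> step_arm(plan=[[[0,1,0,0,-1],[0,1,0,0,-1],[0,1,0,7,-1],[0,1,-0.4,14,-1],[0,1,-0.8,21,-1],[0,1,-1.2,28,-1]]])

```text
t: 3.32
eef_pos: [531.4, 324.5, 77.9]
tcp_rot: [3.139, 0.001, 2.848]
ft_force: [1.8, 9.2, -3.4]
opening: 0.129
grip_force: 30.0
```

>>> step_arm(plan=[[[0,0,0,-7,-1],[0,0,-0.4,-14,-1],[0,0,-1,-21,-1],[0,0,-1.6,-28,-1],[0,0,-2.2,-35,-1],[0,0,-2.8,-42,-1],[0,0,-3.4,-49,-1],[0,0,-4,-56,-1]]])

```text
t: 3.98
eef_pos: [529.9, 323.7, 81.0]
tcp_rot: [3.14, -0.001, -2.447]
ft_force: [-1.3, 5.7, -5.2]
opening: 0.127
grip_force: 30.0
```

>>> step_arm(plan=[[[0,0,0,7,-1],[0,0,-0.4,14,-1],[0,0,-1,21,-1],[0,0,-1.6,28,-1],[0,0,-2.2,35,-1],[0,0,-2.8,42,-1],[0,0,-3.4,49,-1],[0,0,-4,56,-1]]])

```text
t: 4.65
eef_pos: [531.3, 324.5, 85.6]
tcp_rot: [3.139, 0.001, 2.848]
ft_force: [2.2, 9.4, -5.2]
opening: 0.129
grip_force: 30.0
```

```bash
python3 -c "
from h import *
snap('wrist','w2.png',(80,60,480,360),2)"
```

```text
(no output)
```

View pics/w2.png

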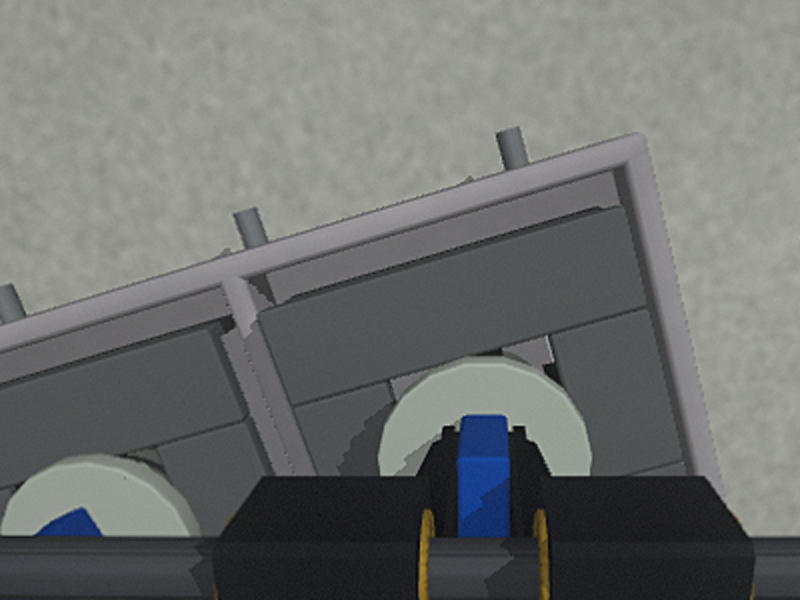

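The crop shows the flange lifted off its holder, the holder still seated, and the fin turning with the fingers. I'll continue.

>>> step_arm(plan=[[[0,0,0,-7,-1],[0,0,-0.5,-14,-1],[0,0,-1.1,-21,-1],[0,0,-1.7,-28,-1],[0,0,-2.3,-35,-1],[0,0,-3,-42,-1],[0,0,-3.6,-49,-1],[0,0,-4.2,-56,-1]]])

```text
t: 5.37
eef_pos: [529.9, 323.7, 89.2]
tcp_rot: [3.14, -0.001, -2.447]
ft_force: [-1.6, 5.1, -5.2]
opening: 0.122
grip_force: 30.0
```

>>> step_arm(plan=[[[0,0,0,7,-1],[0,0,-0.5,14,-1],[0,0,-1.1,21,-1],[0,0,-1.7,28,-1],[0,0,-2.3,35,-1],[0,0,-3,42,-1],[0,0,-3.6,49,-1],[0,0,-4.2,56,-1]]])

```text
t: 6.03
eef_pos: [531.2, 324.4, 93.9]
tcp_rot: [3.139, 0.001, 2.848]
ft_force: [3.6, 9.6, -4.6]
opening: 0.124
grip_force: 30.1
```

>>> step_arm(plan=[[[0,0,0,-7,-1],[0,0,-0.5,-14,-1],[0,0,-1.1,-21,-1],[0,0,-1.7,-28,-1],[0,0,-2.3,-35,-1],[0,0,-3,-42,-1],[0,0,-3.6,-49,-1],[0,0,-4.2,-56,-1]]])

```text
t: 6.7
eef_pos: [530.1, 323.6, 97.6]
tcp_rot: [3.14, -0.001, -2.447]
ft_force: [-1.6, 5.1, -6.2]
opening: 0.128
grip_force: 30.0
```

>>> step_arm(plan=[[[0,0,0,7,-1],[0,0,-0.5,14,-1],[0,0,-1.1,21,-1],[0,0,-1.7,28,-1],[0,0,-2.3,35,-1],[0,0,-3,42,-1],[0,0,-3.6,49,-1],[0,0,-4.2,56,-1]]])

```text
t: 7.37
eef_pos: [531.2, 324.3, 102.2]
tcp_rot: [3.14, 0.001, 2.848]
ft_force: [2.2, 8.3, -6.3]
opening: 0.124
grip_force: 30.1
```

>>> step_arm(plan=[[[0,0,0,-7,-1],[0,0,-0.5,-14,-1],[0,0,-1.1,-21,-1],[0,0,-1.7,-28,-1],[0,0,-2.3,-35,-1],[0,0,-3,-42,-1],[0,0,-3.6,-49,-1],[0,0,-4.2,-56,-1]]])

```text
t: 8.03
eef_pos: [530.1, 323.8, 105.9]
tcp_rot: [3.14, -0.001, -2.447]
ft_force: [-0.7, 5.7, -6.4]
opening: 0.128
grip_force: 30.0
```

>>> step_arm(plan=[[[0,0,0,7,-1],[0,0,-0.5,14,-1],[0,0,-1.1,21,-1],[0,0,-1.7,28,-1],[0,0,-2.3,35,-1],[0,0,-3,42,-1],[0,0,-3.6,49,-1],[0,0,-4.2,56,-1]]])

```text
t: 8.7
eef_pos: [530.6, 322.9, 110.6]
tcp_rot: [-3.141, -0.001, 2.847]
ft_force: [0.1, 0.1, -1.2]
opening: 0.125
grip_force: 30.0
```

>>> step_arm(plan=[[[0,0,0,-7,-1],[0,0,-0.5,-14,-1],[0,0,-1.1,-21,-1],[0,0,-1.7,-28,-1],[0,0,-3,-28,-1],[0,0,-4,-28,-1],[0,0,-4,-28,-1],[0,0,-4,-28,-1]]])

```text
t: 9.37
eef_pos: [530.7, 323.2, 115.0]
tcp_rot: [-3.142, -0.0, -2.944]
ft_force: [0.7, 0.5, -0.9]
opening: 0.125
grip_force: 30.0
```

```bash
python3 go.py '[[535,310,200,190.3],[575,60,200,190.3],[618.8,-209.8,200,190.3],[618.8,-209.8,62,190.3]]'
```

```text
t 9.37 at [530.7 323.2 115. ] -168.67 F [ 0.7  0.5 -0.9] op 11.9
[-1.6, -13.8, -85.0, 1.0]
[5.3, -253.1, -0.0, 0.0]
[5.1, -273.3, -0.0, 0.0]
[-0.0, 0.0, 138.0, 0.0]
```

>>> step_arm(plan=[[[0,0,-40,0,-1],[0,0,-85,1,-1],[-1.6,-14,-85,1,-1],[-1.6,-14,-85,1,-1]]])

```text
t: 9.7
eef_pos: [536.3, 309.1, 202.6]
tcp_rot: [3.141, 0.005, -2.961]
ft_force: [0.4, 0.1, -2.0]
opening: 0.124
grip_force: 30.0
```

>>> step_arm(plan=[[[5,-35,0,0,-1],[5,-70,0,0,-1],[5,-105,0,0,-1],[5,-140,0,0,-1],[5,-175,0,0,-1],[5,-210,0,0,-1],[5,-240,0,0,-1],[5,-253,0,0,-1]]])

```text
t: 10.37
eef_pos: [576.1, 57.2, 198.5]
tcp_rot: [3.142, -0.002, -2.962]
ft_force: [0.6, 0.4, -0.8]
opening: 0.125
grip_force: 30.0
```

>>> step_arm(plan=[[[5,-35,0,0,-1],[5,-70,0,0,-1],[5,-110,0,0,-1],[5,-150,0,0,-1],[5,-190,0,0,-1],[5,-230,0,0,-1],[5,-260,0,0,-1],[5,-273,0,0,-1]]])

```text
t: 11.03
eef_pos: [621.1, -212.2, 198.3]
tcp_rot: [3.141, -0.001, -2.962]
ft_force: [-0.4, 0.1, -1.8]
opening: 0.128
grip_force: 30.0
```

>>> step_arm(plan=[[[0,0,0,0,-1],[0,0,30,0,-1],[0,0,60,0,-1],[0,0,90,0,-1],[0,0,115,0,-1],[0,0,125,0,-1],[0,0,130,0,-1],[0,0,130,0,-1]]])

```text
t: 11.7
eef_pos: [621.0, -208.0, 69.5]
tcp_rot: [3.141, -0.001, -2.958]
ft_force: [0.6, 0.2, -2.0]
opening: 0.122
grip_force: 30.0
```

```bash
python3 go.py '[[618.8,-209.8,60,190.3]]'; python3 -c "
from h import *
snap('top','t1.png',(285,170,485,336),3.6)"
```

```text
t 11.7 at [ 621.  -208.    69.5] -169.47 F [ 0.6  0.2 -2. ] op 11.6
[2.5, -1.4, 9.5, 0.2]
```

View pics/t1.png

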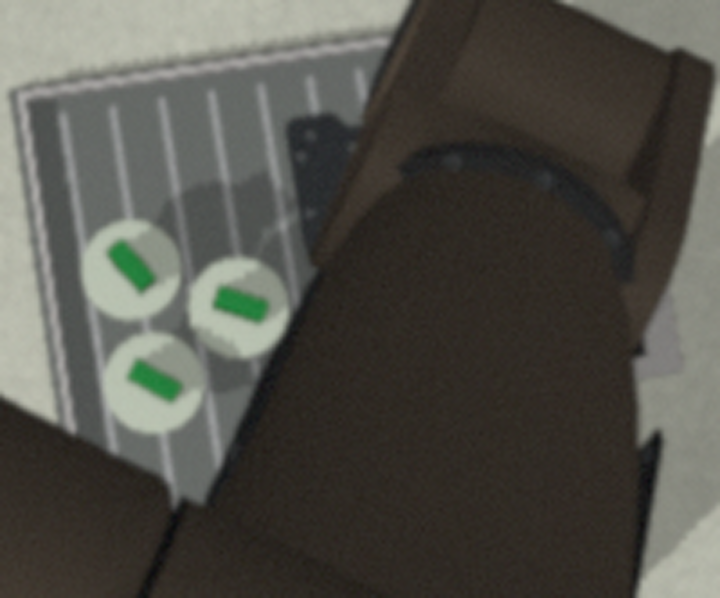

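The arm hides the target slot, but A, B and C are where they were. Lowering.

>>> step_arm(plan=[[[2,-1,3,0,-1],[2,-1,6,0,-1],[2,-1,8,0,-1],[2,-1,9,0,-1],[2,-1,9.5,0,-1],[2,-1,9.5,0,-1]]])

```text
t: 12.25
eef_pos: [619.3, -210.5, 60.6]
tcp_rot: [3.142, 0.0, -2.959]
ft_force: [-0.2, 0.8, -0.9]
opening: 0.127
grip_force: 30.0
```

>>> step_arm(plan=[[[0,0,0.5,0,-1],[0,0,1,0,-1],[0,0,1,0,-1]]])

```text
t: 12.5
eef_pos: [619.3, -210.4, 59.5]
tcp_rot: [3.141, 0.0, -2.958]
ft_force: [0.9, 0.7, -1.8]
opening: 0.127
grip_force: 30.0
```

>>> step_arm(plan=[[[0,0,0,0,-0.3],[0,0,0,0,-0.3],[0,0,0,0,-0.3],[0,0,0,0,-0.3],[0,0,-30,0,-0.3],[0,0,-70,0,-0.3],[0,0,-110,0,-0.3],[0,0,-140,0,-0.3]]])

```text
t: 13.17
eef_pos: [619.6, -210.6, 202.8]
tcp_rot: [-3.14, 0.002, -2.958]
ft_force: [-0.4, 0.3, 0.5]
opening: 0.349
grip_force: 0.0
```

```bash
python3 go.py '[[533.2,-161.7,200,209],[533.2,-161.7,60,209]]'
```

```text
t 13.17 at [ 619.6 -210.6  202.8] -169.51 F [-0.4  0.3  0.5] op 33.1
[76.1, 63.8, 2.8, -18.5]
[-0.0, 0.0, 140.0, 0.0]
```

>>> step_arm(plan=[[[36,30,2,-7,-0.3],[76,64,2,-14,-0.3],[76,64,2,-18.5,-0.3],[76,64,2,-18.5,-0.3],[76,64,40,-18.5,-0.3],[76,64,80,-18.5,-0.3],[76,64,110,-18.5,-0.3],[76,64,110,-18.5,-0.3]]])

```text
t: 13.83
eef_pos: [531.1, -160.7, 84.7]
tcp_rot: [3.135, -0.005, -2.637]
ft_force: [-1.4, 1.1, -0.3]
opening: 0.346
grip_force: 0.0
```

```bash
python3 go.py '[[533.2,-161.7,60,208.8]]'; python3 -c "
from h import *
np.save('cal.npy',env.get_calibration('wrist'),allow_pickle=True)
snap('wrist','w3.png')"
```

```text
t 13.83 at [ 531.1 -160.7   84.7] -151.08 F [-1.4  1.1 -0.3] op 32.9
[-1.4, -1.9, 24.7, 0.1]
```

View pics/w3.png

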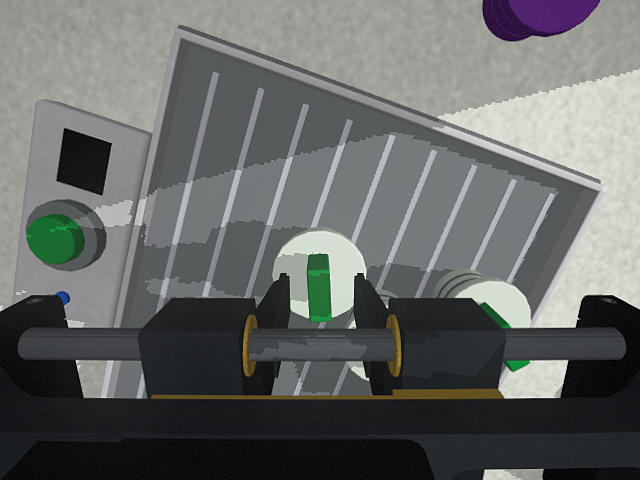

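The wrist view shows D's fin at (318,287), centred and aligned between the fingers. D goes to the (-41,-82) slot, since C still blocks (-41,0).

>>> step_arm(plan=[[[-1,-1,12,0,-0.3],[-1,-1,24,0,-0.3],[-1,-1,24,0,-0.3],[-1,-1,24,0,-1],[-1,-1,24,0,-1],[-1,-1,24,0,-1],[-1,-1,24,0,-1],[-1,-1,24,0,-1]]])

```text
t: 14.55
eef_pos: [534.6, -161.8, 66.2]
tcp_rot: [-3.141, 0.001, -2.636]
ft_force: [-0.2, 0.4, 3.6]
opening: 0.12
grip_force: 30.0
```

```bash
python3 go.py '[[538.2,-224.4,75,190.3],[538.2,-224.4,59,190.3]]'
```

```text
t 14.55 at [ 534.6 -161.8   66.2] -151.01 F [-0.2  0.4  3.6] op 11.4
[27.2, -56.5, -8.8, 18.7]
[-0.0, 0.0, 16.0, 0.0]
```

>>> step_arm(plan=[[[0,0,0,0,-0.3],[0,0,0,0,-0.3],[0,0,3,0,-0.3],[0,0,6.5,0,-0.3],[0,0,6.5,0,-1],[0,0,6.5,0,-1],[0,0,6.5,0,-1],[0,0,6.5,0,-1]]])

```text
t: 15.22
eef_pos: [534.2, -161.8, 59.0]
tcp_rot: [3.141, 0.0, -2.636]
ft_force: [0.5, -0.7, 0.7]
opening: 0.126
grip_force: 1.5
```

>>> step_arm(plan=[[[0,0,-12,0,-1],[0,0,-15,0,-1],[10,-20,-15,7,-1],[20,-40,-15,14,-1],[27,-56,-15,18.7,-1],[27,-56,-15,18.7,-1],[27,-56,-8,18.7,-1],[27,-56,-3,18.7,-1]]])

```text
t: 15.88
eef_pos: [537.4, -223.2, 61.3]
tcp_rot: [3.141, -0.0, -2.96]
ft_force: [0.5, 0.5, -1.1]
opening: 0.123
grip_force: 30.0
```

>>> step_arm(plan=[[[0,0,1,0,-1],[0,0,2,0,-1],[0,0,3,0,-1],[0,0,3,0,-1]]])

```text
t: 16.22
eef_pos: [537.8, -223.3, 59.1]
tcp_rot: [3.141, 0.0, -2.961]
ft_force: [-0.1, 0.5, -0.5]
opening: 0.126
grip_force: 30.0
```

```bash
python3 go.py '[[538.2,-224.4,59,190.3]]'
```

```text
t 16.22 at [ 537.8 -223.3   59.1] -169.64 F [-0.1  0.5 -0.5] op 12.0
[-0.1, -1.2, 0.1, 0.1]
```

>>> step_arm(plan=[[[0,0,0,0,-0.3],[0,0,0,0,-0.3],[0,0,0,0,-0.3],[0,0,-30,0,-0.3],[0,0,-70,7,-0.3],[0,0,-90,14,-0.3],[0,0,-90,21,-0.3],[0,0,-90,28,-0.3]]])

```text
t: 16.88
eef_pos: [538.3, -224.1, 150.8]
tcp_rot: [-3.141, 0.003, 2.827]
ft_force: [-0.9, 0.6, -0.2]
opening: 0.347
grip_force: 0.0
```

>>> step_arm(plan=[[[0,0,0,7,-0.3],[0,0,0,14,-0.3],[0,0,0,21,-0.3],[0,0,0,28,-0.3],[0,0,0,35,-0.3],[0,0,0,42,-0.3],[0,0,0,49,-0.3],[0,0,0,56,-0.3]]])

```text
t: 17.55
eef_pos: [537.8, -223.8, 149.1]
tcp_rot: [3.141, 0.0, 1.849]
ft_force: [1.0, 0.7, 0.1]
opening: 0.352
grip_force: 0.0
```

```bash
python3 go.py '[[553.9,-101.3,110,69.6],[553.9,-101.3,59,69.6]]';python3 -c "
from h import *
snap('top','t2.png',(285,170,485,336),3.6)"
```

```text
t 17.55 at [ 537.8 -223.8  149.1] 105.95 F [1.  0.7 0.1] op 33.5
[113.4, 49.2, 39.1, 36.3]
[0.0, 0.0, 51.0, 0.0]
```

View pics/t2.png

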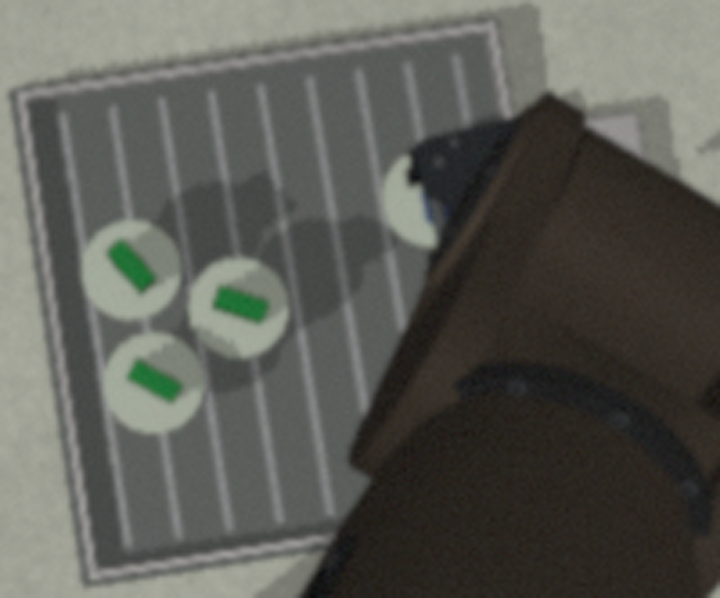

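S2 stands at about (433,200), and A, B and C are unchanged. Next is C.

>>> step_arm(plan=[[[35,15,15,7,-0.3],[75,33,30,14,-0.3],[113,49,39,21,-0.3],[113,49,39,28,-0.3],[113,49,39,36.3,-0.3],[113,49,39,36.3,-0.3],[113,49,39,36.3,-0.3],[113,49,39,36.3,-0.3]]])

```text
t: 18.27
eef_pos: [553.1, -101.6, 110.1]
tcp_rot: [3.141, -0.0, 1.225]
ft_force: [-0.1, -0.1, -0.3]
opening: 0.348
grip_force: 0.0
```

```bash
python3 go.py '[[553.8,-101.3,59,69.6],[553.8,-101.3,74,69.6],[604.1,-129.1,74,100.3],[604.1,-129.1,59,100.3]]'
```

```text
t 18.27 at [ 553.1 -101.6  110.1] 70.2 F [-0.1 -0.1 -0.3] op 33.1
[0.5, 0.5, 51.1, 0.6]
[0.0, 0.0, -15.0, 0.0]
[-8.5, 56.8, -0.0, -30.7]
[0.0, 0.0, 15.0, 0.0]
```

>>> step_arm(plan=[[[0.5,0.5,30,0.6,-0.3],[0.5,0.5,45,0.6,-0.3],[0.5,0.5,51,0.6,-0.3],[0.5,0.5,51,0.6,-0.3],[0.5,0.5,51,0.6,-1],[0.5,0.5,51,0.6,-1],[0.5,0.5,51,0.6,-1],[0.5,0.5,51,0.6,-1]]])

```text
t: 18.93
eef_pos: [554.1, -101.4, 59.8]
tcp_rot: [3.14, -0.0, 1.211]
ft_force: [1.4, 0.4, -0.6]
opening: 0.126
grip_force: 1.4
```

>>> step_arm(plan=[[[0,0,0,0,-1],[0,0,-10,0,-1],[0,0,-15,0,-1],[-3,20,-15,-7,-1],[-6,40,-15,-14,-1],[-8.5,57,-15,-21,-1],[-8.5,57,-15,-28,-1],[-8.5,57,-15,-30.7,-1]]])

```text
t: 19.6
eef_pos: [604.7, -129.8, 74.5]
tcp_rot: [3.141, 0.0, 1.754]
ft_force: [0.4, -0.2, -0.8]
opening: 0.127
grip_force: 30.0
```

>>> step_arm(plan=[[[0,0,3,0,-1],[0,0,8,0,-1],[0,0,12,0,-1],[0,0,14,0,-1],[0,0,15,0,-1],[0,0,15,0,-1]]])

```text
t: 20.1
eef_pos: [603.8, -129.2, 59.8]
tcp_rot: [-3.141, -0.0, 1.746]
ft_force: [-5.0, 1.5, 10.4]
opening: 0.126
grip_force: 30.0
```

```bash
python3 go.py '[[604.1,-129.1,59,100.3],[604.1,-129.1,130,100.3],[574,-39.3,110,40.9],[574,-39.3,59,40.9]]'
```

```text
t 20.1 at [ 603.8 -129.2   59.8] 100.04 F [-5.   1.5 10.4] op 12.0
[0.0, 0.3, 0.8, -0.3]
[0.0, 0.0, -71.0, 0.0]
[93.7, -13.6, 20.0, 59.4]
[0.0, 0.0, 51.0, 0.0]
```

>>> step_arm(plan=[[[0,0,-0.5,0,-1],[0,0,-0.5,0,-0.3],[0,0,-0.5,0,-0.3],[0,0,-0.5,0,-0.3],[0,0,-20,0,-0.3],[0,0,-50,0,-0.3],[0,0,-71,0,-0.3],[0,0,-71,0,-0.3]]])

```text
t: 20.77
eef_pos: [605.8, -129.8, 134.0]
tcp_rot: [3.136, 0.003, 1.747]
ft_force: [0.6, 0.2, 0.3]
opening: 0.344
grip_force: 0.0
```

>>> step_arm(plan=[[[35,-5,8,7,-0.3],[70,-10,16,14,-0.3],[94,-13.6,20,21,-0.3],[94,-13.6,20,28,-0.3],[94,-13.6,20,35,-0.3],[94,-13.6,20,42,-0.3],[94,-13.6,20,49,-0.3],[94,-13.6,20,56,-0.3]]])

```text
t: 21.43
eef_pos: [574.0, -39.0, 109.3]
tcp_rot: [-3.141, 0.0, 0.764]
ft_force: [-0.2, 0.6, 0.5]
opening: 0.351
grip_force: 0.0
```

>>> step_arm(plan=[[[0,0,0,3.4,-0.3],[0,0,0,3.4,-0.3],[0,0,0,3.4,-0.3]]])

```text
t: 21.68
eef_pos: [574.1, -39.1, 109.5]
tcp_rot: [-3.141, 0.0, 0.712]
ft_force: [-0.2, -0.4, -0.6]
opening: 0.349
grip_force: 0.0
```

```bash
python3 go.py '[[574,-39.3,59,40.9],[574,-39.3,74,40.9],[589.4,-48.4,74,10.3],[589.4,-48.4,59,10.3]]';python3 -c "
from h import *
snap('wrist','w4.png')"
```

```text
t 21.68 at [574.1 -39.1 109.5] 40.82 F [-0.2 -0.4 -0.6] op 33.1
[-0.1, 0.1, 50.5, -0.1]
[0.0, 0.0, -15.0, 0.0]
[5.7, 17.0, -0.0, 30.6]
[0.0, 0.0, 15.0, 0.0]
```

View pics/w4.png

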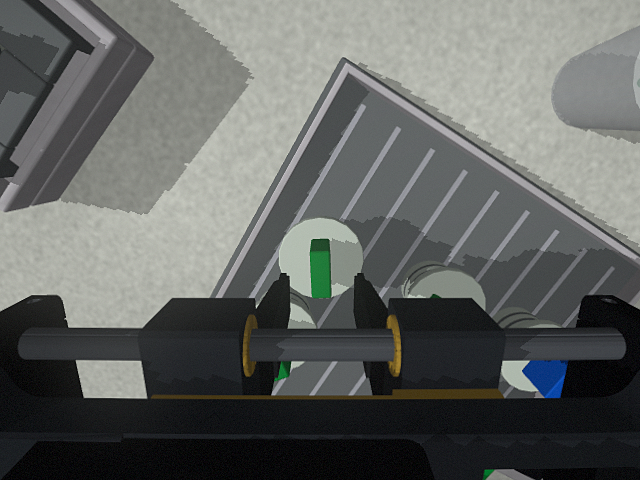

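A's fin at (320,268) is centred between the fingers, and C and S2 stand upright beyond it.

>>> step_arm(plan=[[[0,0,30,0,-0.3],[0,0,45,0,-0.3],[0,0,50.5,0,-0.3],[0,0,50.5,0,-0.3],[0,0,50.5,0,-1],[0,0,50.5,0,-1],[0,0,50.5,0,-1],[0,0,50.5,0,-1]]])

```text
t: 22.4
eef_pos: [574.6, -39.2, 60.4]
tcp_rot: [3.141, -0.001, 0.71]
ft_force: [-1.0, 0.2, -2.5]
opening: 0.127
grip_force: 3.5
```

>>> step_arm(plan=[[[0,0,0,0,-1],[0,0,-10,0,-1],[0,0,-15,0,-1],[2,6,-15,7,-1],[4,12,-15,14,-1],[5.7,17,-15,21,-1],[5.7,17,-15,28,-1],[5.7,17,-15,30.6,-1]]])

```text
t: 23.07
eef_pos: [590.0, -48.5, 75.2]
tcp_rot: [3.141, -0.001, 0.169]
ft_force: [-0.0, 0.1, -1.7]
opening: 0.125
grip_force: 30.0
```

>>> step_arm(plan=[[[0,0,3,0,-1],[0,0,8,0,-1],[0,0,12,0,-1],[0,0,14,0,-1],[0,0,14.5,0,-1],[0,0,14.5,0,-1]]])

```text
t: 23.57
eef_pos: [589.5, -48.2, 60.1]
tcp_rot: [-3.141, 0.0, 0.177]
ft_force: [-2.2, 1.4, 2.5]
opening: 0.122
grip_force: 30.0
```

```bash
python3 go.py '[[589.4,-48.4,59,10.3],[589.4,-48.4,120,10.3],[510,-54,110,58.4],[510,-54,59,58.4]]'
```

```text
t 23.57 at [589.5 -48.2  60.1] 10.15 F [-2.2  1.4  2.5] op 11.6
[-0.2, 0.2, 1.1, -0.1]
[0.0, 0.0, -61.0, 0.0]
[-79.1, -8.7, 10.0, -48.1]
[0.0, 0.0, 51.0, 0.0]
```

>>> step_arm(plan=[[[0,0,0,0,-0.3],[0,0,0,0,-0.3],[0,0,0,0,-0.3],[0,0,-20,0,-0.3],[0,0,-50,0,-0.3],[0,0,-61,-7,-0.3],[0,0,-61,-14,-0.3],[0,0,-61,-14,-0.3]]])

```text
t: 24.23
eef_pos: [589.9, -48.4, 121.9]
tcp_rot: [3.141, -0.001, 0.426]
ft_force: [0.0, 0.3, -0.9]
opening: 0.352
grip_force: 0.0
```

```bash
python3 go.py '[[510,-54,110,58.4],[510,-54,59,58.4],[510,-54,74,58.4],[508.8,-63,74,10.3]]'
```

```text
t 24.23 at [589.9 -48.4 121.9] 24.43 F [ 0.   0.3 -0.9] op 33.5
[-75.1, -28.0, 11.9, -34.0]
[0.0, 0.0, 51.0, 0.0]
[0.0, 0.0, -15.0, 0.0]
[-8.3, 3.7, -0.0, 48.1]
```

>>> step_arm(plan=[[[-35,-13,6,-7,-0.3],[-75,-28,12,-14,-0.3],[-75,-28,12,-21,-0.3],[-75,-28,12,-28,-0.3],[-75,-28,12,-34,-0.3],[-75,-28,12,-34,-0.3],[-75,-28,12,-34,-0.3]]])

```text
t: 24.82
eef_pos: [509.6, -53.4, 108.7]
tcp_rot: [-3.141, 0.0, 1.008]
ft_force: [-0.4, 0.4, -0.2]
opening: 0.348
grip_force: 0.0
```

>>> step_arm(plan=[[[0,0,30,0,-0.3],[0,0,45,0,-0.3],[0,0,50.5,0,-0.3],[0,0,50.5,0,-0.3],[0,0,50.5,0,-1],[0,0,50.5,0,-1],[0,0,50.5,0,-1],[0,0,50.5,0,-1]]])

```text
t: 25.48
eef_pos: [510.1, -53.4, 59.3]
tcp_rot: [3.14, -0.001, 1.013]
ft_force: [-0.1, 1.0, 0.4]
opening: 0.126
grip_force: 2.5
```

>>> step_arm(plan=[[[0,0,0,0,-1],[0,0,-8,0,-1],[0,0,-8,7,-1],[-3,1.5,-8,14,-1],[-6,2.5,-8,21,-1],[-8.3,3.7,-8,28,-1],[-8.3,3.7,-8,35,-1],[-8.3,3.7,-8,42,-1]]])

```text
t: 26.15
eef_pos: [508.5, -62.5, 67.1]
tcp_rot: [3.142, -0.0, 0.275]
ft_force: [0.3, -0.4, -1.0]
opening: 0.124
grip_force: 30.0
```

>>> step_arm(plan=[[[0,0,2,6,-1],[0,0,4,6,-1],[0,0,6,6,-1],[0,0,7.5,6,-1],[0,0,7.5,6,-1]]])

```text
t: 26.57
eef_pos: [508.6, -62.4, 59.2]
tcp_rot: [-3.142, -0.0, 0.179]
ft_force: [-0.9, 0.3, 1.4]
opening: 0.124
grip_force: 30.0
```

```bash
python3 go.py '[[508.8,-63,60,10.3],[508.8,-63,200,10.3],[530,203,200,9]]'
```

```text
t 26.57 at [508.6 -62.4  59.2] 10.26 F [-0.9  0.3  1.4] op 11.8
[0.1, 0.7, -0.8, -0.0]
[0.0, 0.0, -140.0, 0.0]
[68.4, -257.9, -0.0, 1.3]
```

>>> step_arm(plan=[[[0,0,0,0,-0.2],[0,0,0,0,-0.2],[0,0,0,0,-0.2],[0,0,-30,0,-0.2],[0,0,-70,0,-0.2],[0,0,-110,0,-0.2],[0,0,-130,0,-0.2],[0,0,-130,0,-0.2]]])

```text
t: 27.23
eef_pos: [510.1, -62.7, 193.4]
tcp_rot: [3.139, -0.007, 0.177]
ft_force: [-0.0, -0.5, -0.1]
opening: 0.403
grip_force: 0.0
```

>>> step_arm(plan=[[[9,-35,0,1,-0.2],[18,-70,0,1,-0.2],[28,-110,0,1,-0.2],[38,-150,0,1,-0.2],[48,-190,0,1,-0.2],[58,-230,0,1,-0.2],[68,-255,0,1,-0.2],[68,-260,0,1,-0.2]]])

```text
t: 27.9
eef_pos: [529.9, 209.3, 188.0]
tcp_rot: [-3.141, 0.0, 0.163]
ft_force: [-0.8, 0.5, 0.6]
opening: 0.396
grip_force: 0.0
```

>>> step_arm(plan=[[[0,0,30,0,-0.2],[0,0,55,0,-0.2],[0,0,60,0,-0.2],[0,0,60,0,-0.2]]])

```text
t: 28.23
eef_pos: [529.0, 204.8, 127.3]
tcp_rot: [3.141, 0.004, 0.159]
ft_force: [0.9, 0.0, -0.4]
opening: 0.397
grip_force: 0.0
```

```bash
python3 go.py '[[530.5,205.5,77,9]]'; python3 -c "
from h import *
np.save('cal.npy',env.get_calibration('wrist'),allow_pickle=True)
snap('wrist','w5.png')
snap('top','t3.png',(285,170,485,336),3.6)"
```

```text
t 28.23 at [529.  204.8 127.3] 9.09 F [ 0.9  0.  -0.4] op 37.8
[1.6, -0.5, 50.3, 0.1]
```

View pics/w5.png

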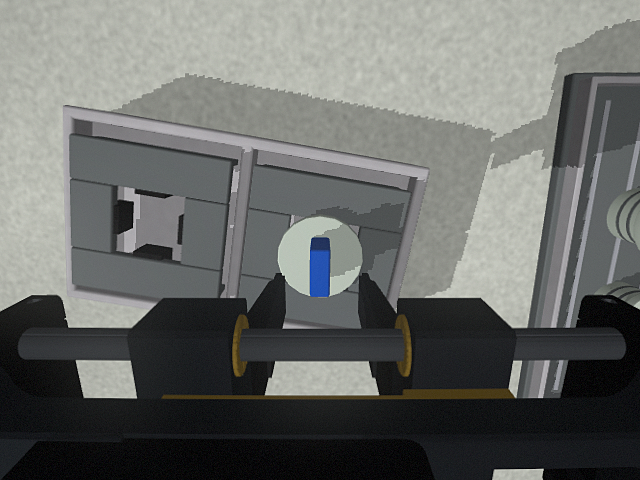

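View pics/t3.png

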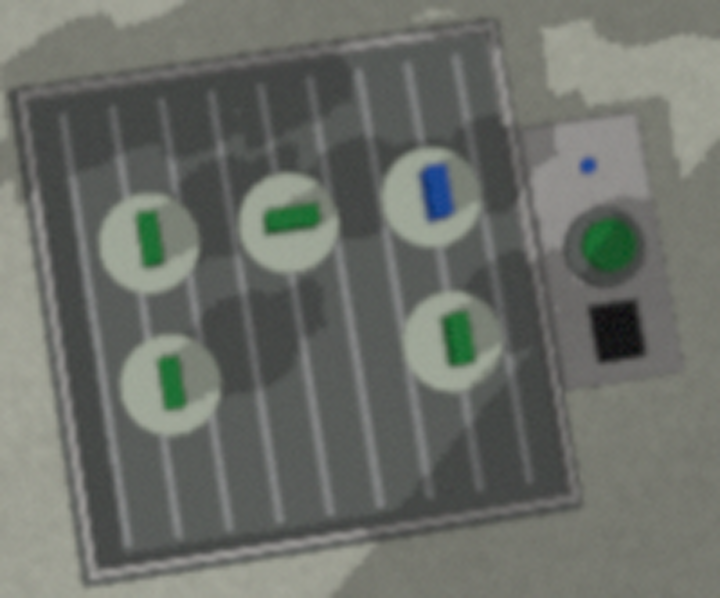

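The five placed cartridges stand well spread. S1's fin at (320,268) is centred and aligned. Descending and gripping.

>>> step_arm(plan=[[[1,-1,25,0,-0.2],[1,-1,40,0,-0.2],[1,-1,48,0,-0.2],[1,-1,50,0,-0.2],[1,-1,50,0,-0.2],[1,-1,50,0,-1],[1,-1,50,0,-1],[1,-1,50,0,-1]]])

```text
t: 29.0
eef_pos: [531.1, 206.7, 79.9]
tcp_rot: [-3.141, -0.001, 0.159]
ft_force: [-0.9, 0.7, -0.4]
opening: 0.248
grip_force: 0.0
```

>>> step_arm(plan=[[[0,0,0,0,-1],[0,0,0,0,-1],[0,0,0,0,-1],[0,0,0,0,-1]]])

```text
t: 29.33
eef_pos: [531.0, 206.6, 79.5]
tcp_rot: [3.142, -0.001, 0.159]
ft_force: [-0.0, -1.9, 6.2]
opening: 0.122
grip_force: 30.0
```

>>> step_arm(plan=[[[0,0,0,7,-1],[0,0,-0.4,14,-1],[0,0,-0.8,21,-1],[0,0,-1.2,28,-1]]])

```text
t: 29.67
eef_pos: [530.4, 206.5, 79.9]
tcp_rot: [3.141, 0.001, -0.335]
ft_force: [0.1, -0.9, -3.6]
opening: 0.125
grip_force: 30.1
```

>>> step_arm(plan=[[[0,0,0,-7,-1],[0,0,-0.4,-14,-1],[0,0,-1,-21,-1],[0,0,-1.6,-28,-1],[0,0,-2.2,-35,-1],[0,0,-2.8,-42,-1],[0,0,-3.4,-49,-1],[0,0,-4,-56,-1]]])

```text
t: 30.33
eef_pos: [530.4, 206.7, 83.6]
tcp_rot: [-3.141, 0.001, 0.653]
ft_force: [1.2, -0.3, -6.4]
opening: 0.125
grip_force: 30.0
```

```bash
python3 go.py '[]'; python3 -c "
from h import *
snap('wrist','w6.png',(120,140,520,360),2)"
```

```text
t 30.33 at [530.4 206.7  83.6] 37.39 F [ 1.2 -0.3 -6.4] op 11.9
```

View pics/w6.png

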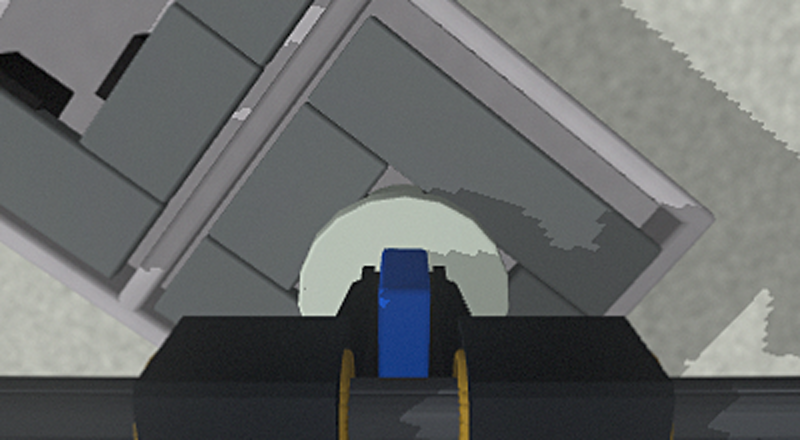

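The fin turns with the fingers, and the holder is seated level with the empty one. Continuing the same sweeps.

>>> step_arm(plan=[[[0,0,0,7,-1],[0,0,-0.5,14,-1],[0,0,-1.1,21,-1],[0,0,-1.7,28,-1],[0,0,-2.3,35,-1],[0,0,-3,42,-1],[0,0,-3.6,49,-1],[0,0,-4.2,56,-1]]])

```text
t: 31.05
eef_pos: [530.3, 206.5, 87.8]
tcp_rot: [3.141, 0.001, -0.338]
ft_force: [0.5, -0.9, -6.6]
opening: 0.12
grip_force: 30.1
```

>>> step_arm(plan=[[[0,0,0,-7,-1],[0,0,-0.5,-14,-1],[0,0,-1.1,-21,-1],[0,0,-1.7,-28,-1],[0,0,-2.3,-35,-1],[0,0,-3,-42,-1],[0,0,-3.6,-49,-1],[0,0,-4.2,-56,-1]]])

```text
t: 31.72
eef_pos: [530.4, 206.7, 92.0]
tcp_rot: [-3.141, 0.001, 0.65]
ft_force: [0.3, 0.4, -6.3]
opening: 0.124
grip_force: 30.0
```

>>> step_arm(plan=[[[0,0,0,7,-1],[0,0,-0.5,14,-1],[0,0,-1.1,21,-1],[0,0,-1.7,28,-1],[0,0,-2.3,35,-1],[0,0,-3,42,-1],[0,0,-3.6,49,-1],[0,0,-4.2,56,-1]]])

```text
t: 32.38
eef_pos: [530.3, 206.4, 96.2]
tcp_rot: [3.141, 0.001, -0.338]
ft_force: [1.1, -1.2, -6.7]
opening: 0.124
grip_force: 30.1
```

>>> step_arm(plan=[[[0,0,0,-7,-1],[0,0,-0.5,-14,-1],[0,0,-1.1,-21,-1],[0,0,-1.7,-28,-1],[0,0,-2.3,-35,-1],[0,0,-3,-42,-1],[0,0,-3.6,-49,-1],[0,0,-4.2,-56,-1]]])

```text
t: 33.05
eef_pos: [530.4, 206.7, 100.4]
tcp_rot: [-3.141, 0.001, 0.65]
ft_force: [-0.2, 1.0, -6.4]
opening: 0.122
grip_force: 30.0
```

>>> step_arm(plan=[[[0,0,0,7,-1],[0,0,-0.5,14,-1],[0,0,-1.1,21,-1],[0,0,-1.7,28,-1],[0,0,-2.3,35,-1],[0,0,-3,42,-1],[0,0,-3.6,49,-1],[0,0,-4.2,56,-1]]])

```text
t: 33.72
eef_pos: [530.3, 206.5, 104.5]
tcp_rot: [3.14, 0.001, -0.338]
ft_force: [0.2, -0.7, -7.8]
opening: 0.125
grip_force: 30.1
```

>>> step_arm(plan=[[[0,0,0,-7,-1],[0,0,-0.5,-14,-1],[0,0,-1.1,-21,-1],[0,0,-1.7,-28,-1],[0,0,-2.3,-35,-1],[0,0,-3,-42,-1],[0,0,-3.6,-49,-1],[0,0,-4.2,-56,-1]]])

```text
t: 34.38
eef_pos: [530.3, 206.6, 108.7]
tcp_rot: [-3.141, 0.001, 0.65]
ft_force: [1.0, 0.1, -7.3]
opening: 0.124
grip_force: 30.0
```

>>> step_arm(plan=[[[0,0,0,7,-1],[0,0,-0.5,14,-1],[0,0,-1.1,21,-1],[0,0,-1.7,28,-1],[0,0,-2.3,35,-1],[0,0,-3,42,-1],[0,0,-3.6,49,-1],[0,0,-4.2,56,-1]]])

```text
t: 35.05
eef_pos: [530.5, 206.7, 113.5]
tcp_rot: [3.141, 0.0, -0.339]
ft_force: [-0.2, 0.1, -1.0]
opening: 0.124
grip_force: 30.0
```

```bash
python3 go.py '[[530,206,200,0],[527,40,200,5],[523.5,-143.7,200,10.3],[523.5,-143.7,65,10.3]]'
```

```text
t 35.05 at [530.5 206.7 113.5] -19.43 F [-0.2  0.1 -1. ] op 11.8
[-0.3, 0.8, -86.5, -19.4]
[-3.0, 166.0, -0.0, -5.0]
[-19.5, 182.7, -0.0, -5.3]
[0.0, 0.0, 135.0, 0.0]
```

Free. Carrying it to the last slot at a safe height.

>>> step_arm(plan=[[[0,0,-4,-7,-1],[0,0,-8,-14,-1],[0,0,-40,-19.4,-1],[0,0,-80,-19.4,-1],[0,0,-86,-19.4,-1],[0,0,-86,-19.4,-1]]])

```text
t: 35.55
eef_pos: [531.5, 207.0, 202.0]
tcp_rot: [-3.14, -0.005, 0.006]
ft_force: [0.4, 0.5, -2.1]
opening: 0.124
grip_force: 30.0
```

>>> step_arm(plan=[[[-3,35,0,-5,-1],[-3,70,0,-5,-1],[-3,105,0,-5,-1],[-3,135,0,-5,-1],[-3,155,0,-5,-1],[-3,166,0,-5,-1]]])

```text
t: 36.05
eef_pos: [528.4, 38.5, 198.1]
tcp_rot: [-3.141, 0.002, 0.092]
ft_force: [0.1, 0.4, -1.8]
opening: 0.125
grip_force: 30.0
```

>>> step_arm(plan=[[[-5,35,0,-5.3,-1],[-10,70,0,-5.3,-1],[-14,110,0,-5.3,-1],[-18,145,0,-5.3,-1],[-19.5,170,0,-5.3,-1],[-19.5,183,0,-5.3,-1],[-19.5,183,0,-5.3,-1],[-19.5,183,0,-5.3,-1]]])

```text
t: 36.72
eef_pos: [527.0, -142.9, 198.8]
tcp_rot: [-3.14, 0.001, 0.187]
ft_force: [-1.1, 0.4, -1.6]
opening: 0.123
grip_force: 30.0
```

```bash
python3 go.py '[[523.5,-143.7,68,10.3]]';  python3 -c "
from h import *
snap('top','t4.png',(285,170,485,336),3.6)
snap('scene','s4.png',(180,200,420,420),2.5)"
```

```text
t 36.72 at [ 527.  -142.9  198.8] 10.71 F [-1.1  0.4 -1.6] op 11.7
[-3.6, 0.1, 130.8, 0.4]
```

View pics/s4.png

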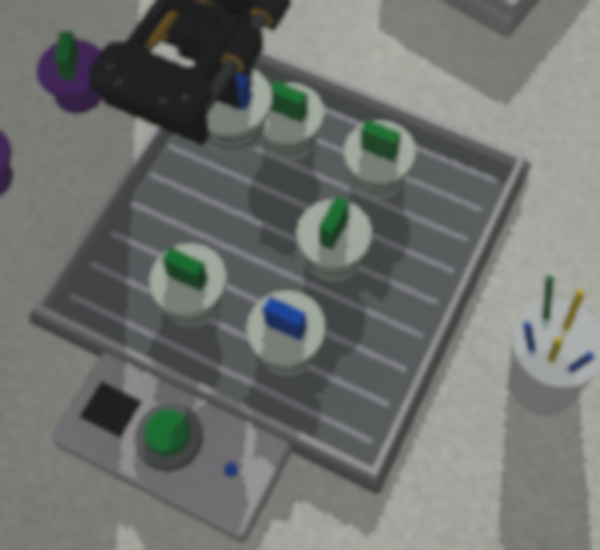

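>>> step_arm(plan=[[[-2,0,30,0.4,-1],[-2,0,65,0.4,-1],[-2,0,95,0.4,-1],[-2,0,118,0.4,-1],[-2,0,127,0.4,-1],[-2,0,130,0.4,-1],[-2,0,131,0.4,-1],[-2,0,131,0.4,-1]]])

```text
t: 37.48
eef_pos: [525.9, -143.5, 69.7]
tcp_rot: [3.141, -0.001, 0.182]
ft_force: [1.5, 0.8, -1.5]
opening: 0.127
grip_force: 30.0
```

```bash
python3 go.py '[[523.5,-143.7,61.5,10.3]]'
```

```text
t 37.48 at [ 525.9 -143.5   69.7] 10.43 F [ 1.5  0.8 -1.5] op 12.1
[-2.4, -0.3, 8.2, 0.1]
```

>>> step_arm(plan=[[[-2,0,3,0,-1],[-2,0,5.5,0,-1],[-2,0,7,0,-1],[-2,0,8,0,-1],[-2,0,8.3,0,-1],[-2,0,8.3,0,-1]]])

```text
t: 37.98
eef_pos: [523.5, -144.3, 61.5]
tcp_rot: [3.141, -0.001, 0.181]
ft_force: [-3.0, 0.6, 11.6]
opening: 0.126
grip_force: 30.0
```

>>> step_arm(plan=[[[0,0,0,0,-0.3],[0,0,0,0,-0.3],[0,0,0,0,-0.3],[0,0,0,0,-0.3],[0,0,-30,0,-0.3],[0,0,-70,0,-0.3],[0,0,-90,0,-0.3],[0,0,-90,0,-1]]])

```text
t: 38.65
eef_pos: [525.0, -144.7, 154.4]
tcp_rot: [3.138, -0.006, 0.182]
ft_force: [0.2, 0.1, -0.5]
opening: 0.319
grip_force: 0.0
```

```bash
python3 go.py '[[600.2,-322,150,10.3],[600.2,-322,40,10.3]]'
```

```text
t 38.65 at [ 525.  -144.7  154.4] 10.4 F [ 0.2  0.1 -0.5] op 30.3
[42.0, 187.9, 4.4, 0.1]
[0.0, 0.0, 110.0, 0.0]
```

>>> step_arm(plan=[[[9,40,2,0,-1],[18,80,4,0,-1],[27,120,4,0,-1],[36,155,4,0,-1],[42,180,4,0,-1],[42,188,4,0,-1],[42,188,4,0,-1],[42,188,4,0,-1]]])

```text
t: 39.32
eef_pos: [597.8, -320.8, 145.2]
tcp_rot: [-3.14, 0.001, 0.181]
ft_force: [0.4, 0.2, -0.3]
opening: 0.004
grip_force: 0.0
```

```bash
python3 - <<'E'
from h import *
o1,d1=ray('top',(285+609.5/3.6-.5,170+243.5/3.6-.5)); o2,d2=ray('scene',(247.2,372.4))
A=np.stack([d1,-d2],1); t=np.linalg.lstsq(A,o2-o1,rcond=None)[0]
print(o1+d1*t[0],o2+d2*t[1])
snap('top','t5.png',(285,170,485,336),3.6)
E
python3 go.py '[[600.2,-321,60,10.3]]'
```

```text
[ 598.06485689 -318.10278108   41.51738249] [ 599.95686366 -316.19549181   41.26205199]
t 39.37 at [ 598.  -320.3  145.7] 10.42 F [-0.6 -0.1  0.8] op 0.3
[2.1, 1.1, 85.7, 0.1]
```

View pics/t5.png

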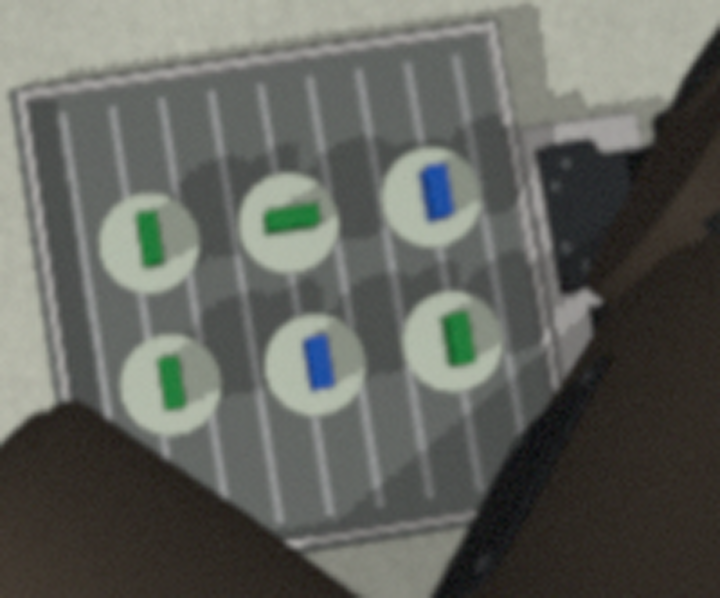

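All six stand upright and evenly spaced, with centres about 141 px (82 mm) apart. Now the button.

>>> step_arm(plan=[[[1,0,35,0,-1],[1,0,70,0,-1],[1,0,88,0,-1],[1,0,95,0,-1],[1,0,98,0,-1],[1,0,100,0,-1],[1,0,102,0,-1],[1,0,102,0,-1]]])

```text
t: 40.03
eef_pos: [599.9, -321.3, 45.4]
tcp_rot: [3.141, -0.001, 0.182]
ft_force: [-0.3, -0.4, 0.6]
opening: 0.01
grip_force: 0.0
```

>>> step_arm(plan=[[[0,0,2,0,-1],[0,0,4,0,-1],[0,0,6,0,-1],[0,0,8,0,-1],[0,0,8,0,-1],[0,0,8,0,-1]]])

```text
t: 40.53
eef_pos: [600.1, -321.6, 38.1]
tcp_rot: [3.14, -0.002, 0.181]
ft_force: [-2.8, 2.7, 15.1]
opening: 0.005
grip_force: 7.7
```

Likely bottomed out at 15 N, but I may be about 4 mm off the button's centre. I'll press once more, centred, to be sure.

>>> step_arm(plan=[[[0,0,-5,0,-1],[0,0,-12,0,-1],[-1,-4,-12,0,-1],[-1,-4,-12,0,-1],[-1,-4,-6,0,-1],[-1,-4,-4,0,-1],[-1,-4,-3,0,-1],[-1,-4,-3,0,-1]]])

```text
t: 41.2
eef_pos: [597.8, -317.4, 38.8]
tcp_rot: [-3.141, 0.0, 0.181]
ft_force: [0.0, 1.7, 4.1]
opening: 0.004
grip_force: 1.8
```

>>> step_arm(plan=[[[0,0,1,0,-1],[0,0,2,0,-1],[0,0,2,0,-1]]])

```text
t: 41.45
eef_pos: [597.8, -317.4, 38.2]
tcp_rot: [-3.141, -0.0, 0.181]
ft_force: [-3.3, 3.1, 10.4]
opening: 0.007
grip_force: 5.4
```

>>> step_arm(plan=[[[0,0,1,0,-1],[0,0,2,0,-1],[0,0,2,0,-1]]])

```text
t: 41.7
eef_pos: [597.9, -317.5, 37.9]
tcp_rot: [3.141, -0.001, 0.182]
ft_force: [-7.8, 6.1, 26.1]
opening: 0.007
grip_force: 12.7
```

Spring force of 4 N and then a hard stop: the button is fully pressed. Retreating and checking.

>>> step_arm(plan=[[[0,0,-10,0,-1],[0,0,-40,0,-1],[0,0,-80,0,-1],[0,0,-120,0,-1],[0,0,-140,0,-1],[0,0,-140,0,-1]]])

```text
t: 42.2
eef_pos: [599.2, -318.5, 180.5]
tcp_rot: [3.136, -0.005, 0.181]
ft_force: [-0.8, 0.2, 0.3]
opening: 0.004
grip_force: 0.0
```

```bash
python3 - <<'E'
from h import *
snap('top','t6.png'); snap('scene','s6.png')
for a,b in(('raw_t5.png','raw_t6.png'),):
    A,B=[cv2.imread('pics/'+f) for f in(a,b)]
im=cv2.imread('pics/raw_t6.png')[170:336,285:485]; s=cv2.imread('pics/raw_s6.png')[200:420,180:420]
im=cv2.resize(im,(400,332)); s=cv2.resize(s,(362,332)); cv2.imwrite('pics/fin.png',np.hstack([im,s]))
print(env.state()['eef_pos'],env.state()['ft_force'])
E
```

```text
[ 597.63491727 -317.58859752  175.43849101] [-0.44310464  0.66275038 -0.4634019 ]
```

View pics/fin.png

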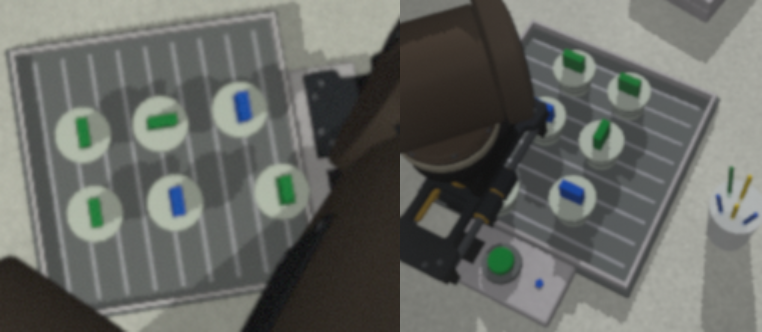

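The final picture shows washed cartridge D knocked to (281,191), about 30 mm toward the console wall and near the limit. The other five are in place. I'll put D back and press again.

```bash
python3 - <<'E'
from h import *
f=lambda x,y:(285+(x+.5)/2-.5,170+(y+.5)/2-.5)
p=onz('top',f(281,191),54);d=p[:2]-[563.8,-136.4];r=np.radians(10.3)
print(p,d@[np.cos(r),np.sin(r)],d@[-np.sin(r),np.cos(r)])
a,b=onz('top',f(284,177),84),onz('top',f(288,203),84);e=a-b
print((a+b)/2,np.degrees(np.arctan2(e[1],e[0])))
E
python3 go.py '[[531,-254,140,13]]'
```

```text
[ 536.57029436 -255.01292713   54.        ] -47.999154080109534 -111.83275262336588
[ 535.61797146 -253.99989463   84.        ] 9.203956319077019
t 42.3 at [ 597.6 -317.6  175.4] 10.39 F [-0.4  0.7 -0.5] op 0.5
[-54.1, -74.6, 35.4, -2.6]
```

>>> step_arm(plan=[[[-22,-35,0,0,-0.3],[-45,-66,0,0,-0.3],[-49,-73,0,0,-0.3],[-49,-73,30,0,-0.3],[-49,-73,60,0,-0.3],[-49,-73,65,0,-0.3],[-49,-73,65,0,-0.3],[-49,-73,65,0,-0.3]]])

```text
t: 42.97
eef_pos: [536.5, -254.7, 110.1]
tcp_rot: [-3.141, 0.001, 0.181]
ft_force: [-0.1, -0.5, 1.1]
opening: 0.35
grip_force: 0.0
```

```bash
python3 go.py '[[536,-254.5,59,10.3],[536,-254.5,74,10.3],[538.2,-224.4,74,10.3]]'; python3 -c "
from h import *
np.save('cal.npy',env.get_calibration('wrist'),allow_pickle=True)
snap('wrist','w7.png')
im=cv2.imread('pics/raw_w7.png');h=cv2.cvtColor(im,cv2.COLOR_BGR2HSV)
m=cv2.inRange(h,(45,120,50),(80,255,255));m[:,:200]=0;m[:200]=0;m[:,440:]=0
c=max(cv2.findContours(m,0,2)[0],key=cv2.contourArea);print(cv2.boundingRect(c),cv2.minAreaRect(c),cv2.contourArea(c))"
```

```text
t 42.97 at [ 536.5 -254.7  110.1] 10.39 F [-0.1 -0.5  1.1] op 33.2
[-0.5, -0.3, 51.1, 0.1]
[0.0, 0.0, -15.0, 0.0]
[7.5, -29.2, -0.0, 0.0]
(313, 240, 20, 59) ((322.5, 269.0), (58.0, 19.0), 90.0) 1056.5
```

The fin sits at (322,269) in the wrist view, centred and aligned just as in the earlier grasps.

>>> step_arm(plan=[[[0,0,30,0,-0.3],[0,0,45,0,-0.3],[0,0,50.5,0,-0.3],[0,0,50.5,0,-0.3],[0,0,50.5,0,-1],[0,0,50.5,0,-1],[0,0,50.5,0,-1],[0,0,50.5,0,-1]]])

```text
t: 43.68
eef_pos: [536.8, -254.8, 60.7]
tcp_rot: [3.141, -0.001, 0.181]
ft_force: [-1.1, -0.9, 0.2]
opening: 0.125
grip_force: 3.2
```

>>> step_arm(plan=[[[0,0,0,0,-1],[0,0,-10,0,-1],[3,-12,-10,0,-1],[7,-27,-10,0,-1],[7,-29,-10,0,-1],[7,-29,-5,0,-1],[7,-29,-1,0,-1],[7,-29,0,0,-1]]])

```text
t: 44.35
eef_pos: [538.3, -224.3, 60.2]
tcp_rot: [-3.141, -0.0, 0.182]
ft_force: [-2.6, 8.1, 25.4]
opening: 0.126
grip_force: 30.0
```

>>> step_arm(plan=[[[0,0,0,0,-0.3],[0,0,0,0,-0.3],[0,0,0,0,-0.3],[0,0,0,0,-0.3],[0,0,-30,0,-0.3],[0,0,-70,0,-0.3],[0,0,-90,0,-0.3],[0,0,-90,0,-1]]])

```text
t: 45.02
eef_pos: [539.7, -225.7, 154.0]
tcp_rot: [3.137, -0.005, 0.181]
ft_force: [0.8, 0.4, -0.2]
opening: 0.323
grip_force: 0.0
```

```bash
python3 go.py '[[598.5,-318,147,10.3]]'
```

```text
t 45.02 at [ 539.7 -225.7  154. ] 10.39 F [ 0.8  0.4 -0.2] op 30.6
[41.2, 101.4, 7.0, 0.1]
```

>>> step_arm(plan=[[[16,38,3,0,-1],[32,76,6,0,-1],[41,101,7,0,-1],[41,101,7,0,-1],[41,101,40,0,-1],[41,101,75,0,-1],[41,101,97,0,-1],[41,101,97,0,-1]]])

```text
t: 45.68
eef_pos: [594.1, -315.1, 47.1]
tcp_rot: [-3.135, 0.006, 0.181]
ft_force: [-0.6, 0.2, -0.8]
opening: 0.005
grip_force: 0.0
```

```bash
python3 go.py '[[598.5,-318,38.5,10.3]]'; python3 - <<'E'
from h import *
im=env.read_camera('top'); cv2.imwrite('pics/raw_t7.png',im)
h=cv2.cvtColor(im,cv2.COLOR_BGR2HSV); r=np.radians(10.3)
for lo,hi in(((40,100,40),(85,255,255)),((100,130,60),(130,255,255))):
    m=cv2.inRange(h,lo,hi);m[:,:285]=0;m[:,425:]=0;m[:170]=0;m[336:]=0
    n,l,s,c=cv2.connectedComponentsWithStats(m)
    for i in range(1,n):
        if s[i,4]>20:
            d=onz('top',c[i],79)[:2]-[563.8,-136.4];print(s[i,4],c[i].round(1),(d@[np.cos(r),np.sin(r)]).round(1),(d@[-np.sin(r),np.cos(r)]).round(1))
E
```

```text
t 45.68 at [ 594.1 -315.1   47.1] 10.39 F [-0.6  0.2 -0.8] op 0.5
[3.8, 3.7, 8.6, 0.1]
80 [365.7 230.1] 39.8 0.8
72 [326.2 235.7] 40.7 81.3
90 [412.5 263.5] -41.3 -81.5
87 [405.9 222.7] 42.3 -82.4
```

>>> step_arm(plan=[[[0,0,0,0,-1],[0,0,4,0,-1],[0,0,8,0,-1],[0,0,10,0,-1],[0,0,11,0,-1],[0,0,11,0,-1]]])

```text
t: 46.23
eef_pos: [597.0, -316.9, 42.2]
tcp_rot: [3.141, -0.001, 0.181]
ft_force: [0.3, 0.0, 1.3]
opening: 0.004
grip_force: 1.0
```

>>> step_arm(plan=[[[0,0,2,0,-1],[0,0,4,0,-1],[0,0,5.5,0,-1],[0,0,5.5,0,-1],[0,0,5.5,0,-1]]])

```text
t: 46.65
eef_pos: [597.1, -316.9, 38.1]
tcp_rot: [3.14, -0.001, 0.181]
ft_force: [-3.0, 2.9, 17.5]
opening: 0.0
grip_force: 8.6
```

>>> step_arm(plan=[[[0,0,-5,0,-1],[0,0,-40,0,-1],[0,0,-80,0,-1],[0,0,-120,0,-1],[0,0,-160,0,-1],[0,0,-160,0,-1],[0,0,-160,0,-1]]])

```text
t: 47.23
eef_pos: [597.1, -317.1, 198.6]
tcp_rot: [3.139, -0.003, 0.181]
ft_force: [0.2, 1.2, -1.6]
opening: -0.001
grip_force: 0.0
```

```bash
python3 go.py '[[450,-440,200,10.3]]'
```

```text
t 47.23 at [ 597.1 -317.1  198.6] 10.4 F [ 0.2  1.2 -1.6] op -0.1
[-166.9, 94.4, -1.4, 0.1]
```

>>> step_arm(plan=[[[-35,20,0,0,-1],[-70,40,0,0,-1],[-105,60,0,0,-1],[-140,80,0,0,-1],[-165,94,0,0,-1],[-165,94,0,0,-1],[-165,94,0,0,-1],[-165,94,0,0,-1]]])

```text
t: 47.9
eef_pos: [451.3, -438.5, 195.1]
tcp_rot: [-3.14, 0.001, 0.181]
ft_force: [0.3, 0.6, -0.4]
opening: 0.002
grip_force: 0.0
```

```bash
python3 - <<'E'
from h import *
im=env.read_camera('top'); cv2.imwrite('pics/raw_t8.png',im)
h=cv2.cvtColor(im,cv2.COLOR_BGR2HSV); r=np.radians(10.3)
for lo,hi in(((40,100,40),(85,255,255)),((100,130,60),(130,255,255))):
    m=cv2.inRange(h,lo,hi);m[:,:285]=0;m[:,440:]=0;m[:170]=0;m[336:]=0
    n,l,s,c=cv2.connectedComponentsWithStats(m)
    for i in range(1,n):
        if s[i,4]>20:
            d=onz('top',c[i],79)[:2]-[563.8,-136.4];print(s[i,4],c[i].round(1),(d@[np.cos(r),np.sin(r)]).round(1),(d@[-np.sin(r),np.cos(r)]).round(1))
print(env.state()['eef_pos'],env.state()['t'])
E
```

```text
81 [365.7 230.1] 39.7 0.8
72 [326.2 235.7] 40.7 81.2
89 [412.5 263.6] -41.5 -81.4
70 [332.4 275.6] -40.5 81.5
89 [406.  222.9] 42.0 -82.5
78 [373.1 270. ] -42.0 -0.9
[ 451.76012928 -438.15638863  195.29489059] 47.95
```

All six are on the grid with centres about 80 mm apart, and the arm is clear. Handing in.

```bash
python3 -c "
from cell import env
print(env.job_done())"
```

```text
the job is handed in; nothing more can be done
None
```

I freed both blue cartridges by twisting, so all six (four green, two blue) now stand about 80 mm apart in the tray, the start button was pressed and released, and the job is handed in (no verdict was returned). One green cartridge was knocked about 30 mm around the first press, so I put it back and pressed again. I also viewed 16 pictures, over the limit of 14.

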